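# Line up sample bottles by size for check weighing

## Task

Get the sample bottles ready for check weighing: stand the four lidded bottles on the four grey discs, one in the middle of each disc, in order of size with the largest on the disc next to the balance and the smallest on the disc farthest from it. Keep the bottles upright all the time, let go of them, and leave the glass beaker where it stands.

Things in the scene. Friction and masses are not known exactly. Their poses are not given: they have to be found in the camera images.
- bottle_a: the largest of four round white plastic sample bottles with blue screw caps: 54 mm across, 120 mm tall with its cap, standing upright on the bench. Straight-sided up to 97 mm, above 100 mm the cap, 46 mm across. Origin at the centre of its underside, z up.
- bottle_b: the second largest of four round white plastic sample bottles with blue screw caps: 46 mm across, 96 mm tall with its cap, standing upright on the bench. Straight-sided up to 75 mm, above 78 mm the cap, 38 mm across. Origin at the centre of its underside, z up.
- bottle_c: the third largest of four round white plastic sample bottles with blue screw caps: 38 mm across, 74 mm tall with its cap, standing upright on the bench. Straight-sided up to 55 mm, above 58 mm the cap, 30 mm across. Origin at the centre of its underside, z up.
- bottle_d: the smallest of four round white plastic sample bottles with blue screw caps: 30 mm across, 54 mm tall with its cap, standing upright on the bench. Straight-sided up to 37 mm, above 40 mm the cap, 22 mm across. Origin at the centre of its underside, z up.
- disc_1: the leftmost (seen from the robot, +y end) of four equal flat dark grey discs in a row on a bare aluminium strip, 68 mm across, 3 mm thick, fixed, 80 mm apart centre to centre. Origin at the centre of its underside, z up; its top, on which a bottle stands, is 3 mm above that and 9 mm above the bench (the strip is 90 x 330 x 6 mm, fixed). y axis along the row, towards the leftmost disc.
- disc_2: the second from the left of four equal flat dark grey discs in a row on a bare aluminium strip, 68 mm across, 3 mm thick, fixed, 80 mm apart centre to centre. Origin at the centre of its underside, z up; its top, on which a bottle stands, is 3 mm above that and 9 mm above the bench (the strip is 90 x 330 x 6 mm, fixed). y axis along the row, towards the leftmost disc.
- disc_3: the third from the left of four equal flat dark grey discs in a row on a bare aluminium strip, 68 mm across, 3 mm thick, fixed, 80 mm apart centre to centre. Origin at the centre of its underside, z up; its top, on which a bottle stands, is 3 mm above that and 9 mm above the bench (the strip is 90 x 330 x 6 mm, fixed). y axis along the row, towards the leftmost disc.
- disc_4: the rightmost (-y end) of four equal flat dark grey discs in a row on a bare aluminium strip, 68 mm across, 3 mm thick, fixed, 80 mm apart centre to centre. Origin at the centre of its underside, z up; its top, on which a bottle stands, is 3 mm above that and 9 mm above the bench (the strip is 90 x 330 x 6 mm, fixed). y axis along the row, towards the leftmost disc.
- balance: laboratory balance, white with a blue front panel and a round steel pan, 200 mm deep (x), 170 mm wide (y), pan at 68 mm; fixed to the bench beyond one end of the row, at the left end in some starts and at the right end in others. Origin at the centre of its underside, z up, front panel to -x.
- beaker: empty clear glass beaker, 68 mm across the rim, 88 mm tall, 110 g, standing loose on the bench beyond the other end of the row. Not part of the job. Origin at the centre of its underside, z up.
Things that resemble listed ones, but are neither listed nor needed, are in the scene too. Leave any pink look-alike of the bottle_c alone. What is shaped like the bottle_b but orange is not meant.

How it is judged:
By the outcome, as a careful person would: the job done as asked, in the order asked, and still so for the second after the job is handed in, with the robot touching nothing.
It also fails if it takes over 117 s, if anything falls off the work surface, if the arm or the gripper's body presses on something with over 40 N, if the wrist force passes 120 N, or if a joint passes its speed limit or range.

## Robot

A 6-joint arm with a two-finger parallel gripper is mounted at the origin on the work surface. World frame = base frame: x ahead of the robot, y to its left, z up, the work surface at z = 0. Lengths are in m, angles in rad, forces in N, time in s.
With the tool pointing down it reaches from about 0.25 to 0.725 m from the base axis. Payload 9.7 kg.
Tool frame: the origin (TCP) lies on the mounting face of the last link; the fingertips stand 173 mm ahead of it and the grasp point (between the pads) lies 155 mm ahead of it; z points along the fingers, y is the line along which they close (so a half turn about z gives the same grasp; the last joint's range is limited). The gripper opens to 85 mm and grips with 20 to 120 N. Pads are 22 mm wide; open, the fingers measure 114 mm over their backs; the gripper's body (76 mm by 85 mm) begins 54 mm behind the grasp point. The pads swing forward as they close: fully open they stand 13 mm farther back than shut.
Start: joints at [1.336, 0.087, 0.176, 1.66, 0, 1.571], TCP at [0.128, 0.535, 0.405] pointing down, gripper open.
Joint ranges: [-3.13, 3.13], [-0.85, 1.81], [-1.15, 1.24], [-2.2, 2.28], [-1.44, 1.52], [-3.14, 3.14]. Speed limits (rad/s): [2.22, 2.22, 2.57, 3.14, 3.14, 3.14].

## Interface

Orientations are given as [roll, pitch, yaw] about the fixed x, y, z axes, in that order (R = Rz(yaw) Ry(pitch) Rx(roll)).
In Python, from workcell import * gives the robot as it stands.
- The arm moves only by the tool jog_arm, never from a script. Its argument "motion" is a list of rows, each a list of 2 entries, a list of its own where there are three numbers: the shift along the tool's x, y, z each as a share of 10 cm, from -1 to 1, then the turn, a rotation vector about the tool's x, y, z each as a share of 30 degrees, from -1 to 1. A call has exactly 5 rows; each row is the pose to reach, as a shift and turn from the pose commanded when the call began, along the tool's axes at that moment; what a row does not reach only later rows make up. A row lasts 1/12 s, in which the tool goes at most 41.7 mm and 7.16 degrees, less where a joint would pass 70% of its speed; a pose out of reach is approached as far as the arm can. A call with a number of a shift or a turn outside -1 to 1 is refused whole. A call with a gripper value outside its range is refused whole. "jaw" is the opening in per cent of the stroke, from 0 (shut) to 100 (fully open), set as the call begins (left out, the last holds). The fingers move at their own pace and stop on an object; "grip_force" is the grip in N (left out, the last holds). Time passes only in rows, so rows that repeat a pose let the fingers close, or fill a call up. It gives the time, the measured TCP pose, the force, the opening and the grip force at its end, in the units of the state.
- state(): the state, without advancing time (a new reading comes with each control period).
- capture(name): name is "scene" or "top" or "wrist"; returns (picture, depth): 384x512x3 uint8, blue, green, red; 384x512 float32, m along the optical axis (not along the pixel's ray), 0 where there is no reading.
- get_calibration(name): a dict with "fx", "fy", "cx", "cy" (pixels), "cam_to_world" (4x4, takes a point from camera to world coordinates). Camera axes: x right, y up, looking along -z (the intrinsics and any distortion apply to the point x, -y, -z); pixel columns grow to the right and rows downward; lengths in m; the calibration is good to about 2 mm. A picture is of the moment at which its call begins: read the wrist's pose just before it. get_calibration takes no time and is no camera call; for the wrist camera it gives the pose at the moment of the call.
- sign_off(): hands the job in; it is judged then, once.
The state is a dict: "time": time; "joint_positions": joint angles; "joint_vel": joint speeds; "joint_efforts": joint torques, N m; "ee_pos": TCP position; "eef_rot": TCP orientation; "wrist_force": force on the tool from outside, world axes, zero at the start; "ft_torque": the same for the moment, N m; "width": finger opening in m; "gripper_force": force on a finger pad.
Only numpy, scipy, OpenCV 4.12 (cv2) and the standard library are available. Lean on these libraries where they do the work, as an engineer would, in place of code of your own. Each camera call takes 0.05 s, during which the arm holds its last target. There are 200 camera calls.

## Working session

There is one attempt and no reset: what is moved stays moved. The work goes in short steps, Python scripts to look and compute and a tool call to move; the robot and the scene stay as the last step left them, time stands still between calls to the robot, and variables do not carry over. Pictures are saved under pics/ and viewed, at most 14 in all, crops included, and the job is handed in when it is done.

Besides the shell and the picture viewer there is one more tool, called after ">>>" as name(argument=value, ...), one argument or row to a line, values as JSON. jog_arm: Moves the arm, as the interface text tells. Shift numbers are shares of 10 cm and turn numbers shares of 30 degrees, none past 1 either way. Its arguments: {"type":"object","properties":{"motion":{"type":"array"},"jaw":{"type":"number"},"grip_force":{"type":"number"}},"required":["motion"]}

```bash
mkdir -p pics; ls; python3 - <<'E'
from workcell import *
import cv2, numpy as np
s=state();print({k:np.round(s[k],3) for k in s})
for n in("scene","top"):
    p,d=capture(n);cv2.imwrite(f"pics/{n}0.png",p);np.save(f"{n}0.npy",d)
    c=get_calibration(n);print(n,{k:np.round(c[k],3).tolist() for k in c})
E
```

```text
pics
{'time': np.float64(0.0), 'joint_positions': array([ 1.336,  0.087,  0.175,  1.66 , -0.   ,  1.571]), 'joint_vel': array([-0.   ,  0.001,  0.001,  0.001, -0.   , -0.001]), 'joint_efforts': array([-1.0000e-03, -5.2039e+01,  4.6481e+01,  1.6000e-02, -0.0000e+00,
       -0.0000e+00]), 'ee_pos': array([0.128, 0.535, 0.404]), 'eef_rot': array([-3.14 ,  0.   ,  2.907]), 'wrist_force': array([-0.116,  0.048, -0.265]), 'ft_torque': array([ 0.001, -0.057,  0.011]), 'gripper_force': np.float64(0.0), 'width': np.float64(0.085)}
scene {'fx': 441.087, 'fy': 441.087, 'cx': 253.92, 'cy': 185.406, 'cam_to_world': [[-0.631, -0.631, 0.451, 1.037], [0.776, -0.503, 0.381, 0.373], [-0.013, 0.59, 0.807, 0.895], [0.0, 0.0, 0.0, 1.0]]}
top {'fx': 348.68, 'fy': 348.68, 'cx': 255.92, 'cy': 194.466, 'cam_to_world': [[-0.009, 0.999, -0.037, 0.509], [-1.0, -0.008, 0.005, -0.016], [0.005, 0.037, 0.999, 0.913], [0.0, 0.0, 0.0, 1.0]]}
```

View pics/top0.png

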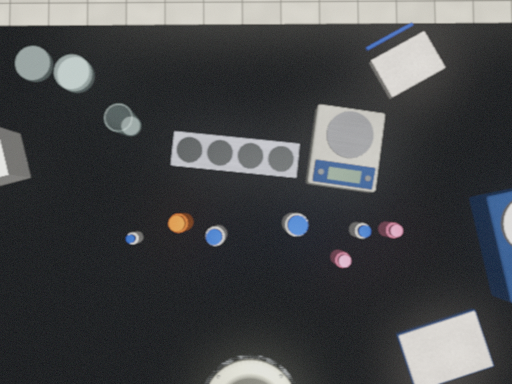

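View pics/scene0.png

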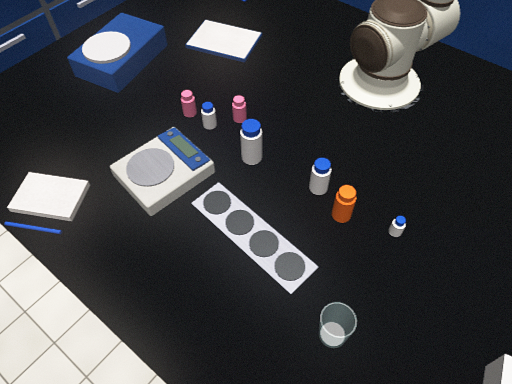

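Top view: balance at the right (-y) end (346,150), discs at (189,149), (220,153), (250,156), (281,159), beaker (120,118). So a→disc_4, b→disc_3, c→disc_2, d→disc_1.
Candidates (top): a (296,225). b (216,236), look-alike orange (180,223). c (362,231), look-alikes pink (393,230) and (342,260). d (134,238). I take the blue-capped ones.

```bash
cat > h.py <<'E'
import cv2, numpy as np
from workcell import *
def ray(c,u,v,z):
    T=np.array(c["cam_to_world"]);d=T[:3,:3]@np.array([(u-c["cx"])/c["fx"],-(v-c["cy"])/c["fy"],-1]);o=T[:3,3]
    return (o+d*(z-o[2])/d[2])[:2]
def blobs(m,lo,hi):
    cs,_=cv2.findContours(m.astype(np.uint8),cv2.RETR_EXTERNAL,cv2.CHAIN_APPROX_NONE)
    out=[]
    for k in cs:
        a=cv2.contourArea(k)
        if lo<a<hi:
            M=cv2.moments(k);out.append((M["m10"]/M["m00"],M["m01"]/M["m00"],a))
    return sorted(out)
E
python3 - <<'E'
from h import *
for n in("top","scene"):
    p=cv2.imread(f"pics/{n}0.png");c=get_calibration(n);h=cv2.cvtColor(p,cv2.COLOR_BGR2HSV)
    H,S,V=[h[...,i].astype(int) for i in range(3)]
    print(n,c.keys())
    for u,v,a in blobs((H>100)&(H<125)&(S>150)&(V>120),20,900):
        print("blue",round(u),round(v),a,[(z,np.round(ray(c,u,v,z),4).tolist()) for z in((.120,.096,.074,.054) if n=="top" else (.11,.087,.066,.047))])
    for nm,m in(("pink",(H>155)&(S>60)&(V>100)),("orange",(H<20)&(S>150)&(V>100))):
        for u,v,a in blobs(m,40,900): print(nm,round(u),round(v),a,np.round(ray(c,u,v,.05),3))
    strip=(V>40)&(V<130)&(S<60)
    for u,v,a in blobs(strip,300,1500): print("grey",round(u,1),round(v,1),a,np.round(ray(c,u,v,.009),4))
p=cv2.imread("pics/scene0.png")[80:245,170:420];cv2.imwrite("pics/crop.png",cv2.resize(p,None,fx=3,fy=3))
E
```

```text
top dict_keys(['fx', 'fy', 'cx', 'cy', 'cam_to_world'])
blue 130 239 40.5 [(0.12, [0.4403, 0.2665]), (0.096, [0.4382, 0.2751]), (0.074, [0.4363, 0.2829]), (0.054, [0.4346, 0.29])]
blue 212 235 75.0 [(0.12, [0.4458, 0.08]), (0.096, [0.4439, 0.0829]), (0.074, [0.4422, 0.0856]), (0.054, [0.4406, 0.088])]
blue 366 230 44.0 [(0.12, [0.455, -0.2702]), (0.096, [0.4534, -0.2779]), (0.074, [0.4519, -0.285]), (0.054, [0.4506, -0.2914])]
blue 494 201 84.0 [(0.12, [0.5184, -0.5625]), (0.096, [0.5187, -0.579]), (0.074, [0.519, -0.5942]), (0.054, [0.5193, -0.608])]
blue 506 266 166.0 [(0.12, [0.3713, -0.5864]), (0.096, [0.3672, -0.6037]), (0.074, [0.3633, -0.6195]), (0.054, [0.3599, -0.6338])]
pink 338 257 118.0 [ 0.386 -0.221]
pink 391 229 293.0 [ 0.451 -0.354]
orange 180 222 364.5 [0.473 0.168]
grey 15.0 157.4 1222.0 [0.6434 0.6042]
grey 497.6 181.7 308.0 [ 0.5699 -0.651 ]
scene dict_keys(['fx', 'fy', 'cx', 'cy', 'cam_to_world'])
blue 22 24 26.5 [(0.11, [0.5664, -0.9347]), (0.087, [0.5526, -0.973]), (0.066, [0.54, -1.008]), (0.047, [0.5286, -1.0397])]
blue 32 227 153.0 [(0.11, [0.9693, -0.2898])
[... 484 characters left out ...]
64 141.0 [(0.11, [0.4536, 0.0854]), (0.087, [0.4365, 0.077]), (0.066, [0.4209, 0.0693]), (0.047, [0.4068, 0.0623])]
blue 401 219 54.0 [(0.11, [0.4764, 0.296]), (0.087, [0.46, 0.2937]), (0.066, [0.445, 0.2917]), (0.047, [0.4314, 0.2898])]
pink 188 103 296.5 [ 0.461 -0.345]
pink 239 109 299.5 [ 0.39  -0.221]
orange 344 203 628.5 [0.475 0.168]
grey 36.0 17.3 396.5 [ 0.4526 -1.0982]
grey 215.8 65.8 1190.5 [ 0.2586 -0.4282]
grey 216.6 202.1 460.0 [ 0.6374 -0.0838]
grey 239.4 222.0 508.5 [ 0.6459 -0.0043]
grey 263.6 243.3 559.0 [0.6548 0.0752]
grey 289.5 266.0 625.5 [0.6634 0.1544]
grey 339.3 316.6 596.0 [0.6906 0.3003]
grey 417.0 46.2 875.5 [-0.2136  0.015 ]
grey 493.4 371.2 393.0 [0.5974 0.5834]
```

View pics/crop.png

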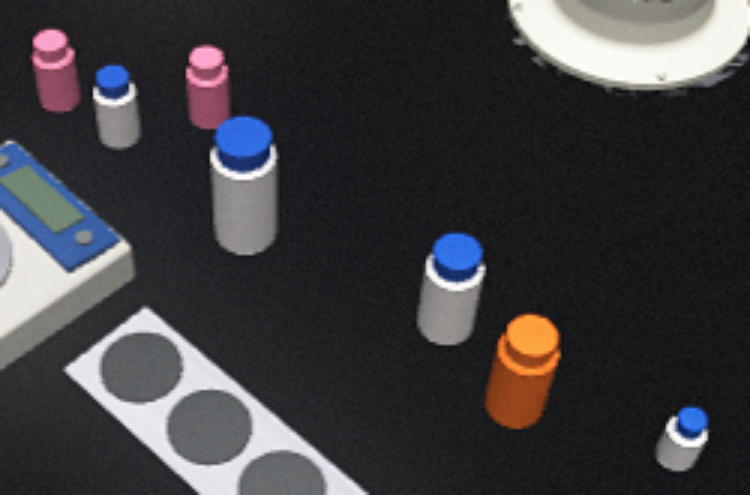

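The crop shows the blue-capped white bottles clearly apart from the pink pair (crop (55,70), (208,88)) and the orange one (525,370). The choice stands. I'll refine the masks.

```bash
python3 - <<'E'
from h import *
hz={"a":.120,"b":.096,"c":.074,"d":.054}
px={"top":dict(a=(296,225),b=(214,236),c=(364,231),d=(132,238))}
p=cv2.imread("pics/top0.png");c=get_calibration("top");I=p.astype(int)
m=(I[...,0]-I[...,2]>60)
B=blobs(m,15,900)
for k,(u0,v0) in px["top"].items():
    b=min(B,key=lambda b:np.hypot(b[0]-u0,b[1]-v0));print(k,np.round(b,1),np.round(ray(c,b[0],b[1],hz[k]),4))
g=cv2.cvtColor(p,cv2.COLOR_BGR2GRAY)
for x,y in((189,149),(220,153),(250,156),(281,159)): print(g[y,x],g[y,x+15 if 0 else x-15],end=" ")
q=np.zeros_like(g);m=(g<140).astype(np.uint8)
n,l,s,ce=cv2.connectedComponentsWithStats(m,connectivity=4)
for i in range(1,n):
    if 250<s[i,4]<900: print("disc",np.round(ce[i],1),s[i,4],np.round(ray(c,*ce[i],.009),4))
E
```

```text
a [297.7 225.  281.5] [ 0.4676 -0.1143]
b [213.4 236.5 178. ] [0.4412 0.0798]
c [364.7 231.  104.5] [ 0.4494 -0.2811]
d [129.6 238.5  53.5] [0.4348 0.29  ]
103 198 110 192 118 199 121 198 disc [189.  149.2] 493 [0.6613 0.1526]
disc [219.4 152.2] 483 [0.6526 0.0734]
disc [249.9 155.2] 479 [ 0.6443 -0.0059]
disc [280.5 158.4] 473 [ 0.6353 -0.0854]
disc [343.1 173.7] 838 [ 0.5939 -0.248 ]
```

```bash
cat >> h.py <<'E'
def plan(x,y,z,yawdeg=83.8):
    "shares for successive calls from the present pose to a tool-down pose at world x,y,z"
    s=state();P=np.array(s["ee_pos"]);r,pt,yaw=s["eef_rot"];t=np.radians(yawdeg)
    print("now",np.round(P,4),np.round(np.degrees([r,pt,yaw]),2),"t",round(s["time"],2))
    G=np.array([x,y,z])
    turn=-(np.degrees((t-yaw+np.pi)%(2*np.pi)-np.pi))/30
    for n in range(1,9):
        ok=abs(turn/n)<=1;rows=[]
        for i in range(n):
            a=yaw-np.radians(turn*30)*i/n
            R=np.array([[np.cos(a),np.sin(a),0],[np.sin(a),-np.cos(a),0],[0,0,-1]])
            sh=R.T@(G-P)/n*10;rows.append(np.round(list(sh)+[turn/n],3).tolist());ok&=abs(sh).max()<=1
        if ok:break
    for q in rows:print(q)
E
python3 -c "
from h import *
plan(.435,.29,.33)"
```

```text
now [0.1279 0.5349 0.404 ] [-179.93    0.    166.55] t 0.1
[-0.889, -0.417, 0.185, 0.69]
[-0.979, -0.076, 0.185, 0.69]
[-0.943, 0.275, 0.185, 0.69]
[-0.785, 0.59, 0.185, 0.69]
```

>>> jog_arm(
  motion=[
    [[-0.89,-0.42,0.19],[0,0,0.69]],
    [[-0.89,-0.42,0.19],[0,0,0.69]],
    [[-0.89,-0.42,0.19],[0,0,0.69]],
    [[-0.89,-0.42,0.19],[0,0,0.69]],
    [[-0.89,-0.42,0.19],[0,0,0.69]],
  ],
  jaw=100,
)

```text
time: 0.52
ee_pos: [0.2053, 0.4729, 0.3854]
eef_rot: [-3.141, -0.0, 2.545]
wrist_force: [-0.4, 0.4, -0.1]
width: 0.085
gripper_force: 0.0
```

>>> jog_arm(
  motion=[
    [[-0.98,-0.08,0.19],[0,0,0.69]],
    [[-0.98,-0.08,0.19],[0,0,0.69]],
    [[-0.98,-0.08,0.19],[0,0,0.69]],
    [[-0.98,-0.08,0.19],[0,0,0.69]],
    [[-0.98,-0.08,0.19],[0,0,0.69]],
  ],
)

```text
time: 0.93
ee_pos: [0.2814, 0.4119, 0.3666]
eef_rot: [-3.141, -0.0, 2.186]
wrist_force: [-0.9, 1.7, 0.6]
width: 0.0858
gripper_force: 0.0
```

>>> jog_arm(
  motion=[
    [[-0.94,0.27,0.19],[0,0,0.69]],
    [[-0.94,0.27,0.19],[0,0,0.69]],
    [[-0.94,0.27,0.19],[0,0,0.69]],
    [[-0.94,0.27,0.19],[0,0,0.69]],
    [[-0.94,0.27,0.19],[0,0,0.69]],
  ],
)

```text
time: 1.35
ee_pos: [0.3573, 0.3511, 0.3477]
eef_rot: [-3.141, -0.0, 1.827]
wrist_force: [-0.6, 0.2, 0.2]
width: 0.0856
gripper_force: 0.0
```

>>> jog_arm(
  motion=[
    [[-0.79,0.59,0.19],[0,0,0.69]],
    [[-0.79,0.59,0.19],[0,0,0.69]],
    [[-0.79,0.59,0.19],[0,0,0.69]],
    [[-0.79,0.59,0.19],[0,0,0.69]],
    [[-0.79,0.59,0.19],[0,0,0.69]],
  ],
)

```text
time: 1.77
ee_pos: [0.4341, 0.2895, 0.3287]
eef_rot: [-3.141, -0.0, 1.466]
wrist_force: [0.5, 0.3, 0.3]
width: 0.0858
gripper_force: 0.0
```

```bash
python3 - <<'E'
from h import *
c=get_calibration("wrist");p,d=capture("wrist");cv2.imwrite("pics/w1.png",p)
print(np.round(c["cam_to_world"],3).tolist(),c["fx"])
plan(.435,.29,.18)
E
```

```text
[[0.995, 0.1, 0.028, 0.441], [-0.104, 0.96, 0.26, 0.354], [-0.001, -0.261, 0.965, 0.298], [0.0, 0.0, 0.0, 1.0]] 319.6988576286463
now [0.4337 0.2899 0.329 ] [-1.7999e+02 -3.0000e-02  8.4070e+01] t 1.82
[0.001, 0.007, 0.745, 0.004]
[0.001, 0.007, 0.745, 0.004]
```

View pics/w1.png

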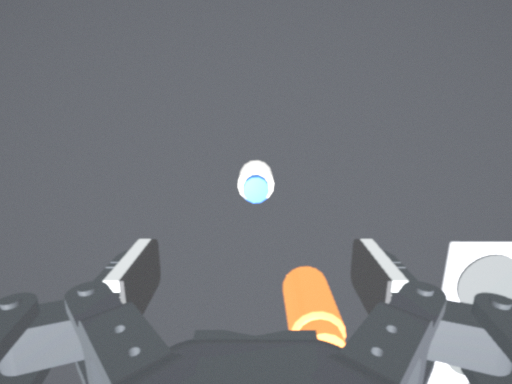

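The wrist view shows bottle d's cap at (256,189), centred between the open fingers, with the orange look-alike at (315,310). I'll measure the cap.

```bash
cat >> h.py <<'E'
def cap(img,c,z,x,y):
    "cap centre nearest to the expected world x,y, cap top at height z; circle fit of the top face (brighter blue) via blob"
    I=img.astype(int);m=(I[...,0]-I[...,2]>40)
    L=[(ray(c,u,v,z),a,(u,v)) for u,v,a in blobs(m,30,20000)]
    L=[q for q in L if np.hypot(*(q[0]-[x,y]))<.04]
    for q in L: print("cap",np.round(q[0],4),q[1],np.round(q[2]))
E
python3 - <<'E'
from h import *
c=get_calibration("wrist");p=cv2.imread("pics/w1.png")
cap(p,c,.054,.435,.29)
print(p[180:206:3,256].tolist())
E
```

```text
cap [0.4356 0.2885] 371.5 [258. 191.]
[[255, 255, 217], [255, 255, 215], [255, 255, 214], [255, 255, 212], [255, 255, 211], [255, 255, 207], [255, 255, 203], [255, 255, 194], [136, 121, 114]]
```

>>> jog_arm(
  motion=[
    [[0,0.01,0.75],[0,0,0]],
    [[0,0.01,0.75],[0,0,0]],
    [[0,0.01,0.75],[0,0,0]],
    [[0,0.01,0.75],[0,0,0]],
    [[0,0.01,0.75],[0,0,0]],
  ],
)

```text
time: 2.23
ee_pos: [0.4351, 0.2896, 0.256]
eef_rot: [3.14, -0.001, 1.465]
wrist_force: [1.2, -0.0, 1.5]
width: 0.0854
gripper_force: 0.0
```

>>> jog_arm(
  motion=[
    [[0,0,0.35],[0,0,0]],
    [[0,0,0.55],[0,0,0]],
    [[0,0,0.73],[0,0,0]],
    [[0,0,0.73],[0,0,0]],
    [[0,0,0.73],[0,0,0]],
  ],
)

```text
time: 2.65
ee_pos: [0.4356, 0.2891, 0.1825]
eef_rot: [3.141, -0.001, 1.463]
wrist_force: [-0.0, 0.6, -0.5]
width: 0.0855
gripper_force: 0.0
```

>>> jog_arm(
  motion=[
    [[0,0,0],[0,0,0]],
    [[0,0,0],[0,0,0]],
    [[0,0,0],[0,0,0]],
    [[0,0,0],[0,0,0]],
    [[0,0,0],[0,0,0]],
  ],
  jaw=20,
  grip_force=25,
)

```text
time: 3.07
ee_pos: [0.4356, 0.2887, 0.1816]
eef_rot: [3.141, -0.001, 1.462]
wrist_force: [-2.2, -1.9, 5.6]
width: 0.0292
gripper_force: 24.3
```

>>> jog_arm(
  motion=[
    [[0,0,0],[0,0,0]],
    [[0,0,0],[0,0,0]],
    [[0,0,0],[0,0,0]],
    [[0,0,0],[0,0,0]],
    [[0,0,0],[0,0,0]],
  ],
)

```text
time: 3.48
ee_pos: [0.4356, 0.2886, 0.1816]
eef_rot: [3.141, -0.001, 1.462]
wrist_force: [-0.5, -0.9, 6.0]
width: 0.0295
gripper_force: 24.5
```

>>> jog_arm(
  motion=[
    [[0,0,-0.2],[0,0,0]],
    [[0,0,-0.4],[0,0,0]],
    [[0,0,-0.4],[0,0,0]],
    [[0,0,-0.4],[0,0,0]],
    [[0,0,-0.4],[0,0,0]],
  ],
)

```text
time: 3.9
ee_pos: [0.4353, 0.2884, 0.2201]
eef_rot: [-3.141, 0.0, 1.462]
wrist_force: [0.1, 0.1, -1.5]
width: 0.0294
gripper_force: 25.0
```

```bash
python3 - <<'E'
from h import *
c=get_calibration("wrist");p,d=capture("wrist");cv2.imwrite("pics/w2.png",p)
s=state();x,y,z=s["ee_pos"];cap(p,c,z-.18+.054,x,y)
plan(.662,.1535,.25)
E
```

```text
cap [0.4357 0.2923] 3405.5 [255. 291.]
now [0.4351 0.2883 0.2198] [-1.7995e+02  5.0000e-02  8.3740e+01] t 3.95
[-0.364, 0.801, -0.101, -0.001]
[-0.365, 0.801, -0.101, -0.001]
[-0.365, 0.8, -0.101, -0.001]
```

View pics/w2.png

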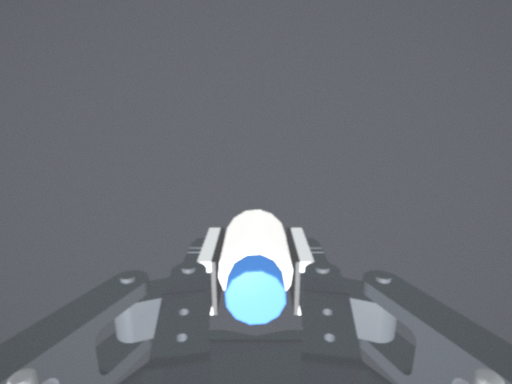

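Bottle d is held upright, with its cap at (255,293) between the pads. I'll carry it to disc_1.

>>> jog_arm(
  motion=[
    [[0,0,-0.4],[0,0,0]],
    [[0,0,-0.8],[0,0,0]],
    [[-0.2,0.3,-0.8],[0,0,0]],
    [[-0.37,0.6,-0.8],[0,0,0]],
    [[-0.37,0.8,-0.8],[0,0,0]],
  ],
)

```text
time: 4.37
ee_pos: [0.5123, 0.2409, 0.3006]
eef_rot: [3.141, 0.001, 1.461]
wrist_force: [0.6, -0.2, -0.6]
width: 0.0295
gripper_force: 25.1
```

>>> jog_arm(
  motion=[
    [[-0.2,0.4,0],[0,0,0]],
    [[-0.37,0.8,0],[0,0,0]],
    [[-0.37,0.8,0],[0,0,0]],
    [[-0.37,0.8,0],[0,0,0]],
    [[-0.37,0.8,0],[0,0,0]],
  ],
)

```text
time: 4.78
ee_pos: [0.5862, 0.1974, 0.2993]
eef_rot: [-3.139, 0.001, 1.461]
wrist_force: [-0.1, -0.5, -0.1]
width: 0.0293
gripper_force: 25.2
```

>>> jog_arm(
  motion=[
    [[-0.2,0.4,0],[0,0,0]],
    [[-0.37,0.7,0],[0,0,0]],
    [[-0.37,0.8,0],[0,0,0]],
    [[-0.37,0.8,0],[0,0,0]],
    [[-0.37,0.8,0],[0,0,0]],
  ],
)

```text
time: 5.2
ee_pos: [0.661, 0.1529, 0.3003]
eef_rot: [-3.14, 0.0, 1.462]
wrist_force: [-0.2, -0.2, -1.6]
width: 0.029
gripper_force: 25.4
```

```bash
python3 - <<'E'
from h import *
c=get_calibration("wrist");p,d=capture("wrist");cv2.imwrite("pics/w3.png",p)
plan(.662,.1515,.1915)
E
```

```text
now [0.6607 0.1532 0.3006] [-179.95   -0.     83.82] t 5.25
[-0.008, 0.007, 0.546, 0.0]
[-0.008, 0.007, 0.546, 0.0]
```

View pics/w3.png

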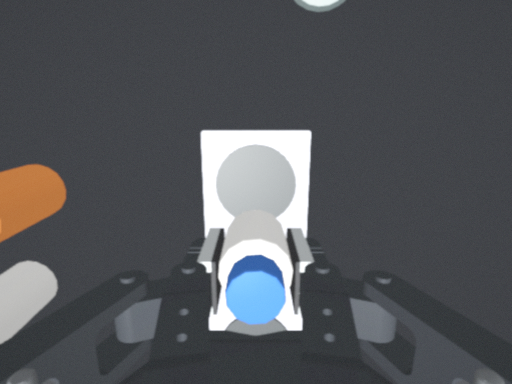

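The held bottle (256,290) is aligned in x with disc_1 (256,186). The beaker is at the top edge (320,0), well clear. I'll lower.

>>> jog_arm(
  motion=[
    [[-0.01,0.01,0.3],[0,0,0]],
    [[-0.01,0.01,0.6],[0,0,0]],
    [[-0.01,0.01,0.85],[0,0,0]],
    [[-0.01,0.01,0.85],[0,0,0]],
    [[-0.01,0.01,0.85],[0,0,0]],
  ],
)

```text
time: 5.67
ee_pos: [0.6613, 0.1519, 0.2153]
eef_rot: [-3.139, 0.001, 1.463]
wrist_force: [0.0, -0.7, -0.3]
width: 0.0292
gripper_force: 25.3
```

>>> jog_arm(
  motion=[
    [[0,0,0.1],[0,0,0]],
    [[0,0,0.2],[0,0,0]],
    [[0,0,0.23],[0,0,0]],
    [[0,0,0.24],[0,0,0]],
    [[0,0,0.24],[0,0,0]],
  ],
)

```text
time: 6.08
ee_pos: [0.6627, 0.1509, 0.1917]
eef_rot: [-3.141, 0.0, 1.462]
wrist_force: [-0.1, -0.1, -0.2]
width: 0.0293
gripper_force: 25.4
```

```bash
python3 - <<'E'
from h import *
s=state();print(np.round(s["wrist_force"],1))
plan(.662,.1515,.1905)
c=get_calibration("wrist");p=cv2.imread("pics/w3.png")
E
```

```text
[-0.1 -0.1 -0.2]
now [0.6627 0.1509 0.1917] [-179.99    0.     83.75] t 6.08
[0.005, -0.008, 0.012, -0.002]
```

>>> jog_arm(
  motion=[
    [[0,0,0.01],[0,0,0]],
    [[0,0,0.01],[0,0,0]],
    [[0,0,0.01],[0,0,0]],
    [[0,0,0.01],[0,0,0]],
    [[0,0,0.01],[0,0,0]],
  ],
)

```text
time: 6.5
ee_pos: [0.6628, 0.1509, 0.1909]
eef_rot: [3.141, -0.0, 1.462]
wrist_force: [0.0, 0.3, -1.5]
width: 0.0292
gripper_force: 25.4
```

>>> jog_arm(
  motion=[
    [[0,0,0],[0,0,0]],
    [[0,0,0],[0,0,0]],
    [[0,0,0],[0,0,0]],
    [[0,0,0],[0,0,0]],
    [[0,0,0],[0,0,0]],
  ],
  jaw=75,
)

```text
time: 6.92
ee_pos: [0.6627, 0.1509, 0.1907]
eef_rot: [3.142, -0.0, 1.462]
wrist_force: [0.2, -0.2, -0.5]
width: 0.0642
gripper_force: 0.0
```

>>> jog_arm(
  motion=[
    [[0,0,-0.15],[0,0,0]],
    [[0,0,-0.4],[0,0,0]],
    [[0,0,-0.75],[0,0,0]],
    [[0,0,-1],[0,0,0]],
    [[0,0,-1],[0,0,0]],
  ],
  jaw=100,
)

```text
time: 7.33
ee_pos: [0.6634, 0.1511, 0.2975]
eef_rot: [3.133, -0.003, 1.462]
wrist_force: [0.2, 0.0, 0.4]
width: 0.0855
gripper_force: 0.0
```

```bash
python3 - <<'E'
from h import *
c=get_calibration("wrist");p,d=capture("wrist");cv2.imwrite("pics/w4.png",p)
cap(p,c,.063,.662,.1535)
ct=get_calibration("top");p,d=capture("top");cv2.imwrite("pics/top4.png",p)
cap(p,ct,.063,.662,.1535)
plan(.441,.08,.36)
E
```

```text
cap [0.6629 0.1521] 799.5 [251. 204.]
cap [0.6632 0.152 ] 51.5 [185. 145.]
now [0.663 0.151 0.292] [ 1.7986e+02 -5.0000e-02  8.3750e+01] t 7.43
[-0.316, -0.71, -0.227, -0.001]
[-0.316, -0.71, -0.227, -0.001]
[-0.315, -0.71, -0.227, -0.001]
```

View pics/w4.png

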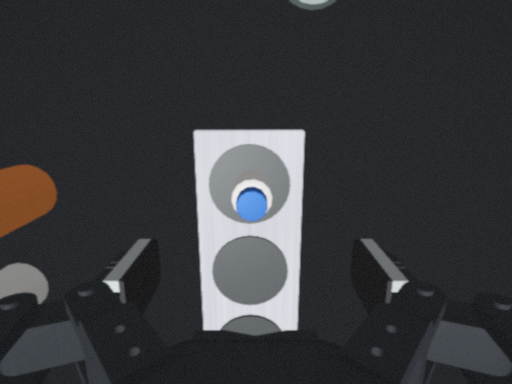

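```bash
cat >> h.py <<'E'
def cap_base(r,c,z): pass
E
python3 - <<'E'
from h import *
p=cv2.imread("pics/w4.png");c=get_calibration("wrist")
for u,v in((249.5,184),(250.5,270)):print(np.round(ray(c,u,v,.009),4))
# strip bounds along column 252/ row 160,240
g=cv2.cvtColor(p,cv2.COLOR_BGR2GRAY)
for r in(184,270):
    print(r,np.where(np.abs(np.diff(g[r,180:320].astype(int)))>25)[0]+180)
for col in(222,250,278):print(col,np.where(np.abs(np.diff(g[100:330,col].astype(int)))>25)[0]+100)
E
sed -i '/def cap_base/d' h.py
```

```text
[0.6594 0.1538]
[0.6515 0.0766]
184 [194 195 196 208 265 289 301 302 303]
270 [198 199 200 211 212 286 287 298 299 300]
222 [128 129 130 212 245 246 293 325 326 327]
250 [128 129 130 143 178 179 185 186 187 190 191 222 223 234 235 303 304 313
 314]
278 [128 129 155 211 246 247 291 292 326]
```

Bottle d stands within about 2–3 mm of disc_1's centre; the wrist view has the cap at (251,204) and the disc at (249,184). Next is b.

>>> jog_arm(
  motion=[
    [[-0.2,-0.4,-0.23],[0,0,0]],
    [[-0.32,-0.71,-0.23],[0,0,0]],
    [[-0.32,-0.71,-0.23],[0,0,0]],
    [[-0.32,-0.71,-0.23],[0,0,0]],
    [[-0.32,-0.71,-0.23],[0,0,0]],
  ],
)

```text
time: 7.85
ee_pos: [0.5888, 0.1269, 0.3131]
eef_rot: [-3.142, -0.0, 1.462]
wrist_force: [-0.5, 0.1, -0.4]
width: 0.0853
gripper_force: 0.0
```

>>> jog_arm(
  motion=[
    [[-0.2,-0.4,-0.23],[0,0,0]],
    [[-0.32,-0.71,-0.23],[0,0,0]],
    [[-0.32,-0.71,-0.23],[0,0,0]],
    [[-0.32,-0.71,-0.23],[0,0,0]],
    [[-0.32,-0.71,-0.23],[0,0,0]],
  ],
)

```text
time: 8.27
ee_pos: [0.5157, 0.1031, 0.3366]
eef_rot: [3.141, -0.0, 1.462]
wrist_force: [-0.2, 0.1, -1.4]
width: 0.0856
gripper_force: 0.0
```

>>> jog_arm(
  motion=[
    [[-0.2,-0.4,-0.23],[0,0,0]],
    [[-0.32,-0.71,-0.23],[0,0,0]],
    [[-0.32,-0.71,-0.23],[0,0,0]],
    [[-0.32,-0.71,-0.23],[0,0,0]],
    [[-0.32,-0.71,-0.23],[0,0,0]],
  ],
)

```text
time: 8.68
ee_pos: [0.4418, 0.079, 0.3596]
eef_rot: [3.141, -0.0, 1.462]
wrist_force: [-0.3, -1.1, -0.9]
width: 0.0851
gripper_force: 0.0
```

```bash
python3 - <<'E'
from h import *
c=get_calibration("wrist");p,d=capture("wrist");cv2.imwrite("pics/w5.png",p)
cap(p,c,.096,.441,.08)
plan(.441,.08,.21)
E
```

```text
cap [0.4408 0.0794] 1922.5 [253. 193.]
now [0.442  0.0791 0.3593] [-180.     -0.     83.76] t 8.73
[0.004, -0.005, 0.746, -0.001]
[0.004, -0.005, 0.746, -0.001]
```

View pics/w5.png

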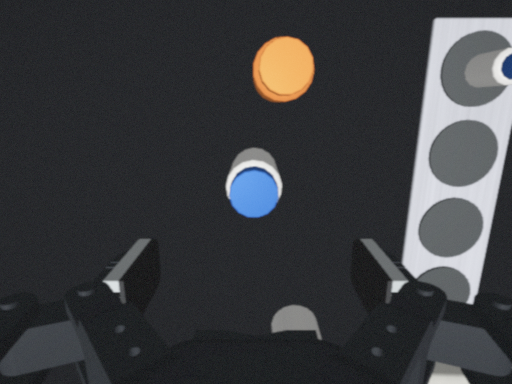

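Bottle b's cap is at (253,193), centred between the fingers, and the orange look-alike at (284,68) is clear. I'll grasp it.

>>> jog_arm(
  motion=[
    [[0.01,-0.01,0.35],[0,0,0]],
    [[0.01,-0.01,0.75],[0,0,0]],
    [[0.01,-0.01,0.75],[0,0,0]],
    [[0.01,-0.01,0.75],[0,0,0]],
    [[0.01,-0.01,0.75],[0,0,0]],
  ],
)

```text
time: 9.15
ee_pos: [0.4407, 0.08, 0.2863]
eef_rot: [3.141, -0.0, 1.462]
wrist_force: [0.2, 0.9, 0.9]
width: 0.0854
gripper_force: 0.0
```

>>> jog_arm(
  motion=[
    [[0,0,0.3],[0,0,0]],
    [[0,0,0.6],[0,0,0]],
    [[0,0,0.74],[0,0,0]],
    [[0,0,0.74],[0,0,0]],
    [[0,0,0.74],[0,0,0]],
  ],
)

```text
time: 9.57
ee_pos: [0.4406, 0.08, 0.2127]
eef_rot: [3.14, -0.001, 1.462]
wrist_force: [0.2, 0.0, 0.8]
width: 0.0853
gripper_force: 0.0
```

>>> jog_arm(
  motion=[
    [[0,0,0],[0,0,0]],
    [[0,0,0],[0,0,0]],
    [[0,0,0],[0,0,0]],
    [[0,0,0],[0,0,0]],
    [[0,0,0],[0,0,0]],
  ],
  jaw=35,
  grip_force=35,
)

```text
time: 9.98
ee_pos: [0.4402, 0.0799, 0.2121]
eef_rot: [3.139, -0.001, 1.462]
wrist_force: [0.3, -0.1, 7.0]
width: 0.045
gripper_force: 34.9
```

>>> jog_arm(
  motion=[
    [[0,0,0],[0,0,0]],
    [[0,0,0],[0,0,0]],
    [[0,0,0],[0,0,0]],
    [[0,0,0],[0,0,0]],
    [[0,0,0],[0,0,0]],
  ],
)

```text
time: 10.4
ee_pos: [0.4402, 0.0799, 0.2122]
eef_rot: [3.139, -0.001, 1.462]
wrist_force: [-0.2, 0.3, 7.0]
width: 0.045
gripper_force: 34.9
```

>>> jog_arm(
  motion=[
    [[0,0,-0.2],[0,0,0]],
    [[0,0,-0.4],[0,0,0]],
    [[0,0,-0.7],[0,0,0]],
    [[0,0,-0.9],[0,0,0]],
    [[0,0,-0.9],[0,0,0]],
  ],
)

```text
time: 10.82
ee_pos: [0.4404, 0.0799, 0.3053]
eef_rot: [3.136, -0.002, 1.462]
wrist_force: [1.4, 0.9, -1.2]
width: 0.0451
gripper_force: 36.7
```

```bash
python3 - <<'E'
from h import *
s=state();print(s["width"],np.round(s["wrist_force"],1))
plan(.644,-.005,.30)
E
```

```text
0.045090700308922836 [ 1.4  0.9 -1.2]
now [0.4404 0.0799 0.3053] [ 1.7965e+02 -1.0000e-01  8.3750e+01] t 10.82
[-0.208, 0.705, 0.018, -0.001]
[-0.208, 0.705, 0.018, -0.001]
[-0.208, 0.705, 0.018, -0.001]
```

>>> jog_arm(
  motion=[
    [[-0.1,0.3,0],[0,0,0]],
    [[-0.21,0.6,0],[0,0,0]],
    [[-0.21,0.7,0],[0,0,0]],
    [[-0.21,0.7,0],[0,0,0]],
    [[-0.21,0.7,0],[0,0,0]],
  ],
)

```text
time: 11.23
ee_pos: [0.5068, 0.0512, 0.2997]
eef_rot: [-3.139, 0.0, 1.461]
wrist_force: [-0.4, -0.1, -1.6]
width: 0.045
gripper_force: 37.0
```

>>> jog_arm(
  motion=[
    [[-0.1,0.3,0],[0,0,0]],
    [[-0.21,0.6,0],[0,0,0]],
    [[-0.21,0.7,0],[0,0,0]],
    [[-0.21,0.7,0],[0,0,0]],
    [[-0.21,0.7,0],[0,0,0]],
  ],
)

```text
time: 11.65
ee_pos: [0.5735, 0.0232, 0.3003]
eef_rot: [-3.14, 0.0, 1.462]
wrist_force: [-1.2, 0.1, -1.5]
width: 0.0442
gripper_force: 37.3
```

>>> jog_arm(
  motion=[
    [[-0.1,0.3,0],[0,0,0]],
    [[-0.21,0.6,0],[0,0,0]],
    [[-0.21,0.7,0],[0,0,0]],
    [[-0.21,0.7,0],[0,0,0]],
    [[-0.21,0.7,0],[0,0,0]],
  ],
)

```text
time: 12.07
ee_pos: [0.6406, -0.0051, 0.3006]
eef_rot: [-3.14, -0.0, 1.462]
wrist_force: [-0.3, 0.4, -1.7]
width: 0.0449
gripper_force: 37.5
```

```bash
python3 - <<'E'
from h import *
plan(.644,-.0045,.222)
E
```

```text
now [ 0.6406 -0.0051  0.3006] [-1.7992e+02 -1.0000e-02  8.3770e+01] t 12.07
[0.01, 0.033, 0.786, -0.001]
```

>>> jog_arm(
  motion=[
    [[0.01,0.03,0.2],[0,0,0]],
    [[0.01,0.03,0.45],[0,0,0]],
    [[0.01,0.03,0.65],[0,0,0]],
    [[0.01,0.03,0.77],[0,0,0]],
    [[0.01,0.03,0.77],[0,0,0]],
  ],
)

```text
time: 12.48
ee_pos: [0.6431, -0.0043, 0.2224]
eef_rot: [-3.139, 0.0, 1.462]
wrist_force: [1.3, -0.4, -1.6]
width: 0.0448
gripper_force: 38.1
```

>>> jog_arm(
  motion=[
    [[0,0,0.01],[0,0,0]],
    [[0,0,0.01],[0,0,0]],
    [[0,0,0.02],[0,0,0]],
    [[0,0,0.02],[0,0,0]],
    [[0,0,0.02],[0,0,0]],
  ],
)

```text
time: 12.9
ee_pos: [0.6447, -0.005, 0.2221]
eef_rot: [3.141, -0.0, 1.462]
wrist_force: [0.8, -0.1, -0.6]
width: 0.0451
gripper_force: 38.1
```

>>> jog_arm(
  motion=[
    [[0,0,0.01],[0,0,0]],
    [[0,0,0.01],[0,0,0]],
    [[0,0,0.01],[0,0,0]],
    [[0,0,0.01],[0,0,0]],
    [[0,0,0.01],[0,0,0]],
  ],
)

```text
time: 13.32
ee_pos: [0.6447, -0.005, 0.2208]
eef_rot: [3.141, -0.0, 1.462]
wrist_force: [0.2, 0.6, -0.8]
width: 0.0447
gripper_force: 38.1
```

>>> jog_arm(
  motion=[
    [[0,0,0],[0,0,0]],
    [[0,0,0],[0,0,0]],
    [[0,0,0],[0,0,0]],
    [[0,0,0],[0,0,0]],
    [[0,0,0],[0,0,0]],
  ],
  jaw=90,
)

```text
time: 13.73
ee_pos: [0.6446, -0.005, 0.2207]
eef_rot: [-3.142, -0.0, 1.462]
wrist_force: [-0.2, 0.5, 0.7]
width: 0.0769
gripper_force: 0.0
```

>>> jog_arm(
  motion=[
    [[0,0,-0.15],[0,0,0]],
    [[0,0,-0.4],[0,0,0]],
    [[0,0,-0.7],[0,0,0]],
    [[0,0,-1],[0,0,0]],
    [[0,0,-1],[0,0,0]],
  ],
  jaw=100,
)

```text
time: 14.15
ee_pos: [0.6452, -0.005, 0.3276]
eef_rot: [3.133, -0.001, 1.462]
wrist_force: [1.5, -0.2, 0.9]
width: 0.0856
gripper_force: 0.0
```

```bash
python3 - <<'E'
from h import *
c=get_calibration("wrist");p,d=capture("wrist");cv2.imwrite("pics/w6.png",p)
cap(p,c,.105,.644,-.005)
ct=get_calibration("top");p,d=capture("top");cv2.imwrite("pics/top6.png",p)
cap(p,ct,.105,.644,-.005);cap(p,ct,.120,.465,-.115)
plan(.467,-.116,.37)
E
```

```text
cap [ 0.6449 -0.0048] 2698.0 [252. 210.]
cap [ 0.4678 -0.1258] 118.5 [303. 225.]
now [ 0.6449 -0.005   0.3222] [ 1.7983e+02 -2.0000e-02  8.3750e+01] t 14.25
[-0.648, -0.824, -0.239, -0.001]
[-0.648, -0.824, -0.239, -0.001]
```

View pics/w6.png

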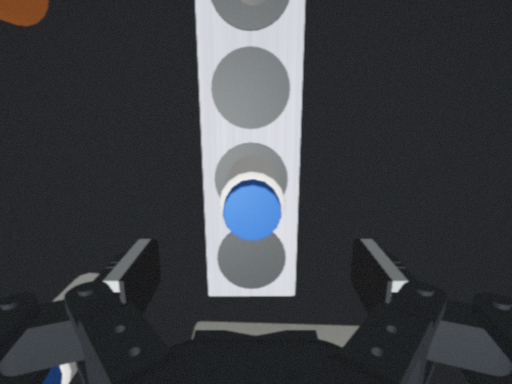

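Bottle b stands on disc_3, with its cap at (252,210). Next is a.

>>> jog_arm(
  motion=[
    [[-0.2,-0.2,-0.35],[0,0,0]],
    [[-0.45,-0.5,-0.35],[0,0,0]],
    [[-0.65,-0.82,-0.35],[0,0,0]],
    [[-0.65,-0.82,-0.35],[0,0,0]],
    [[-0.65,-0.82,-0.35],[0,0,0]],
  ],
)

```text
time: 14.67
ee_pos: [0.5546, -0.0615, 0.3548]
eef_rot: [-3.14, -0.0, 1.46]
wrist_force: [0.2, 0.3, 0.0]
width: 0.0856
gripper_force: 0.0
```

>>> jog_arm(
  motion=[
    [[-0.3,-0.4,-0.35],[0,0,0]],
    [[-0.65,-0.82,-0.35],[0,0,0]],
    [[-0.65,-0.82,-0.35],[0,0,0]],
    [[-0.65,-0.82,-0.35],[0,0,0]],
    [[-0.65,-0.82,-0.35],[0,0,0]],
  ],
)

```text
time: 15.08
ee_pos: [0.4675, -0.1168, 0.3906]
eef_rot: [3.141, -0.0, 1.46]
wrist_force: [0.5, 0.1, 0.2]
width: 0.0856
gripper_force: 0.0
```

```bash
python3 - <<'E'
from h import *
c=get_calibration("wrist");p,d=capture("wrist");cv2.imwrite("pics/w7.png",p)
cap(p,c,.120,.467,-.116)
plan(.467,-.116,.23)
E
```

```text
cap [ 0.4673 -0.1137] 2675.5 [254. 187.]
now [ 0.4681 -0.1164  0.3901] [ 1.800e+02 -1.000e-02  8.372e+01] t 15.13
[0.001, -0.006, 0.801, -0.001]
[0.001, -0.006, 0.801, -0.001]
```

View pics/w7.png

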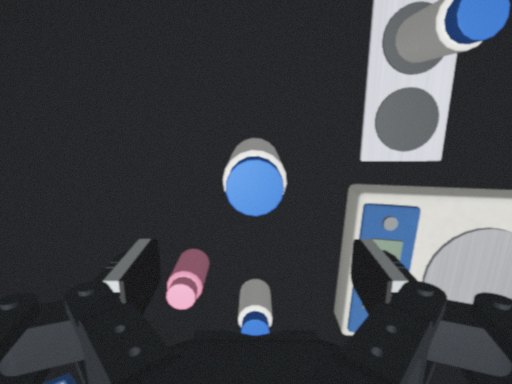

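Bottle a's cap is at (254,187). The pink one at (190,280) and c at (256,310) are clear of the fingers. I'll grasp.

>>> jog_arm(
  motion=[
    [[0.02,0,0.35],[0,0,0]],
    [[0.02,0,0.75],[0,0,0]],
    [[0.02,0,0.8],[0,0,0]],
    [[0.02,0,0.8],[0,0,0]],
    [[0.02,0,0.8],[0,0,0]],
  ],
)

```text
time: 15.55
ee_pos: [0.4685, -0.114, 0.3116]
eef_rot: [-3.141, -0.0, 1.463]
wrist_force: [0.3, 0.4, 0.1]
width: 0.0856
gripper_force: 0.0
```

>>> jog_arm(
  motion=[
    [[0,0,0.3],[0,0,0]],
    [[0,0,0.6],[0,0,0]],
    [[0,0,0.78],[0,0,0]],
    [[0,0,0.78],[0,0,0]],
    [[0,0,0.78],[0,0,0]],
  ],
)

```text
time: 15.97
ee_pos: [0.4684, -0.1144, 0.2345]
eef_rot: [3.14, 0.0, 1.462]
wrist_force: [0.3, 0.4, 0.3]
width: 0.0853
gripper_force: 0.0
```

>>> jog_arm(
  motion=[
    [[0,0,0],[0,0,0]],
    [[0,0,0],[0,0,0]],
    [[0,0,0],[0,0,0]],
    [[0,0,0],[0,0,0]],
    [[0,0,0],[0,0,0]],
  ],
  jaw=45,
  grip_force=45,
)

```text
time: 16.38
ee_pos: [0.4681, -0.1145, 0.235]
eef_rot: [3.139, 0.0, 1.462]
wrist_force: [-2.7, 0.6, 9.5]
width: 0.0532
gripper_force: 45.9
```

>>> jog_arm(
  motion=[
    [[0,0,0],[0,0,0]],
    [[0,0,0],[0,0,0]],
    [[0,0,0],[0,0,0]],
    [[0,0,0],[0,0,0]],
    [[0,0,0],[0,0,0]],
  ],
)

```text
time: 16.8
ee_pos: [0.4681, -0.1145, 0.235]
eef_rot: [3.139, 0.0, 1.462]
wrist_force: [-3.1, 0.7, 8.8]
width: 0.0531
gripper_force: 45.9
```

>>> jog_arm(
  motion=[
    [[0,0,-0.2],[0,0,0]],
    [[0,0,-0.4],[0,0,0]],
    [[0,0,-0.7],[0,0,0]],
    [[0,0,-1],[0,0,0]],
    [[0,0,-1],[0,0,0]],
  ],
)

```text
time: 17.22
ee_pos: [0.4683, -0.1146, 0.3392]
eef_rot: [3.133, 0.001, 1.462]
wrist_force: [0.7, -0.3, -2.3]
width: 0.0529
gripper_force: 48.6
```

```bash
python3 - <<'E'
from h import *
plan(.6355,-.085,.33)
E
```

```text
now [ 0.4683 -0.1146  0.3392] [1.7952e+02 6.0000e-02 8.3740e+01] t 17.22
[0.238, 0.815, 0.046, -0.001]
[0.238, 0.815, 0.046, -0.001]
```

>>> jog_arm(
  motion=[
    [[0.1,0.3,0],[0,0,0]],
    [[0.2,0.6,0],[0,0,0]],
    [[0.24,0.81,0],[0,0,0]],
    [[0.24,0.81,0],[0,0,0]],
    [[0.24,0.81,0],[0,0,0]],
  ],
)

```text
time: 17.63
ee_pos: [0.5514, -0.0992, 0.3319]
eef_rot: [-3.14, -0.0, 1.462]
wrist_force: [0.2, -0.6, -1.9]
width: 0.0529
gripper_force: 49.2
```

>>> jog_arm(
  motion=[
    [[0.1,0.3,0],[0,0,0]],
    [[0.2,0.6,0],[0,0,0]],
    [[0.23,0.81,0],[0,0,0]],
    [[0.23,0.81,0],[0,0,0]],
    [[0.23,0.81,0],[0,0,0]],
  ],
)

```text
time: 18.05
ee_pos: [0.6338, -0.0854, 0.332]
eef_rot: [-3.14, 0.0, 1.462]
wrist_force: [-1.0, 0.5, -2.8]
width: 0.0529
gripper_force: 49.6
```

```bash
python3 - <<'E'
from h import *
plan(.6355,-.0855,.245)
E
```

```text
now [ 0.6338 -0.0854  0.332 ] [-179.91    0.     83.75] t 18.05
[0.001, 0.017, 0.87, -0.002]
```

>>> jog_arm(
  motion=[
    [[0,0.01,0.2],[0,0,0]],
    [[0,0.01,0.45],[0,0,0]],
    [[0,0.01,0.7],[0,0,0]],
    [[0,0.01,0.85],[0,0,0]],
    [[0,0.01,0.85],[0,0,0]],
  ],
)

```text
time: 18.47
ee_pos: [0.6326, -0.0857, 0.2452]
eef_rot: [-3.137, -0.0, 1.461]
wrist_force: [-1.1, 0.6, -2.4]
width: 0.0527
gripper_force: 48.8
```

>>> jog_arm(
  motion=[
    [[0,0,0],[0,0,0]],
    [[0,0,0.01],[0,0,0]],
    [[0,0,0.02],[0,0,0]],
    [[0,0,0.02],[0,0,0]],
    [[0,0,0.02],[0,0,0]],
  ],
)

```text
time: 18.88
ee_pos: [0.6349, -0.0855, 0.2463]
eef_rot: [3.141, 0.0, 1.462]
wrist_force: [0.5, 0.2, -1.3]
width: 0.0527
gripper_force: 48.8
```

>>> jog_arm(
  motion=[
    [[0,0,0.01],[0,0,0]],
    [[0,0,0.02],[0,0,0]],
    [[0,0,0.02],[0,0,0]],
    [[0,0,0.02],[0,0,0]],
    [[0,0,0.02],[0,0,0]],
  ],
)

```text
time: 19.3
ee_pos: [0.6348, -0.0855, 0.2436]
eef_rot: [-3.141, -0.0, 1.462]
wrist_force: [0.1, -0.2, -1.6]
width: 0.0527
gripper_force: 48.8
```

>>> jog_arm(
  motion=[
    [[0,0,0],[0,0,0]],
    [[0,0,0],[0,0,0]],
    [[0,0,0],[0,0,0]],
    [[0,0,0],[0,0,0]],
    [[0,0,0],[0,0,0]],
  ],
)

```text
time: 19.72
ee_pos: [0.6348, -0.0854, 0.2437]
eef_rot: [3.142, 0.0, 1.462]
wrist_force: [0.1, -0.2, -2.9]
width: 0.0531
gripper_force: 48.8
```

>>> jog_arm(
  motion=[
    [[0,0,0.01],[0,0,0]],
    [[0,0,0.01],[0,0,0]],
    [[0,0,0.01],[0,0,0]],
    [[0,0,0.01],[0,0,0]],
    [[0,0,0.01],[0,0,0]],
  ],
)

```text
time: 20.13
ee_pos: [0.6348, -0.0854, 0.2434]
eef_rot: [3.141, 0.0, 1.462]
wrist_force: [-2.9, 0.1, 6.0]
width: 0.0529
gripper_force: 49.3
```

>>> jog_arm(
  motion=[
    [[0,0,0.01],[0,0,0]],
    [[0,0,0.01],[0,0,0]],
    [[0,0,0.01],[0,0,0]],
    [[0,0,0.01],[0,0,0]],
    [[0,0,0.01],[0,0,0]],
  ],
)

```text
time: 20.55
ee_pos: [0.6347, -0.0854, 0.2434]
eef_rot: [3.14, 0.0, 1.462]
wrist_force: [-5.1, 1.3, 11.4]
width: 0.0525
gripper_force: 50.0
```

>>> jog_arm(
  motion=[
    [[0,0,-0.01],[0,0,0]],
    [[0,0,-0.01],[0,0,0]],
    [[0,0,-0.01],[0,0,0]],
    [[0,0,-0.01],[0,0,0]],
    [[0,0,-0.01],[0,0,0]],
  ],
)

```text
time: 20.97
ee_pos: [0.6348, -0.0854, 0.2434]
eef_rot: [3.141, 0.0, 1.462]
wrist_force: [-4.5, 0.3, 7.3]
width: 0.0532
gripper_force: 49.6
```

>>> jog_arm(
  motion=[
    [[0,0,0],[0,0,0]],
    [[0,0,0],[0,0,0]],
    [[0,0,0],[0,0,0]],
    [[0,0,0],[0,0,0]],
    [[0,0,0],[0,0,0]],
  ],
  jaw=100,
)

```text
time: 21.38
ee_pos: [0.6349, -0.0855, 0.2424]
eef_rot: [-3.141, -0.0, 1.462]
wrist_force: [0.2, -0.1, -0.1]
width: 0.0853
gripper_force: 0.0
```

>>> jog_arm(
  motion=[
    [[0,0,-0.15],[0,0,0]],
    [[0,0,-0.4],[0,0,0]],
    [[0,0,-0.7],[0,0,0]],
    [[0,0,-1],[0,0,0]],
    [[0,0,-1],[0,0,0]],
  ],
)

```text
time: 21.8
ee_pos: [0.6352, -0.0855, 0.3494]
eef_rot: [3.133, 0.0, 1.462]
wrist_force: [2.4, 0.0, 0.5]
width: 0.0854
gripper_force: 0.0
```

```bash
python3 - <<'E'
from h import *
c=get_calibration("wrist");p,d=capture("wrist");cv2.imwrite("pics/w8.png",p)
cap(p,c,.129,.635,-.085)
plan(.449,-.282,.37)
E
```

```text
cap [ 0.6348 -0.0838] 4095.0 [251. 209.]
now [ 0.6353 -0.0855  0.3465] [1.7965e+02 1.0000e-02 8.3750e+01] t 21.85
[-0.719, -0.546, -0.078, -0.001]
[-0.719, -0.546, -0.078, -0.001]
[-0.718, -0.546, -0.078, -0.001]
```

View pics/w8.png

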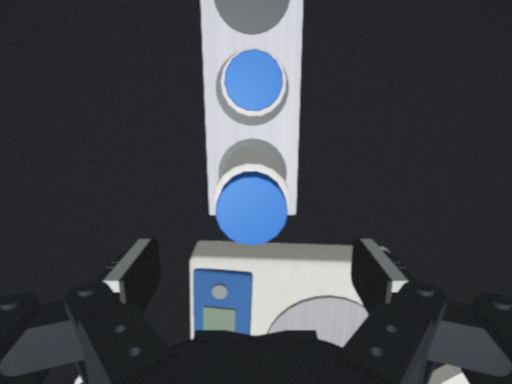

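Bottle a stands on disc_4, with its cap at (251,209), and b at (253,80) is undisturbed. Next is c.

>>> jog_arm(
  motion=[
    [[-0.2,-0.2,-0.1],[0,0,0]],
    [[-0.45,-0.4,-0.1],[0,0,0]],
    [[-0.72,-0.55,-0.1],[0,0,0]],
    [[-0.72,-0.55,-0.1],[0,0,0]],
    [[-0.72,-0.55,-0.1],[0,0,0]],
  ],
)

```text
time: 22.27
ee_pos: [0.5715, -0.1521, 0.352]
eef_rot: [-3.141, -0.0, 1.459]
wrist_force: [-0.1, 0.3, -0.1]
width: 0.0855
gripper_force: 0.0
```

>>> jog_arm(
  motion=[
    [[-0.36,-0.27,-0.1],[0,0,0]],
    [[-0.72,-0.55,-0.1],[0,0,0]],
    [[-0.72,-0.55,-0.1],[0,0,0]],
    [[-0.72,-0.55,-0.1],[0,0,0]],
    [[-0.72,-0.55,-0.1],[0,0,0]],
  ],
)

```text
time: 22.68
ee_pos: [0.5102, -0.2164, 0.3622]
eef_rot: [-3.141, -0.001, 1.461]
wrist_force: [1.1, -0.6, 0.7]
width: 0.0852
gripper_force: 0.0
```

>>> jog_arm(
  motion=[
    [[-0.36,-0.27,0],[0,0,0]],
    [[-0.72,-0.55,0],[0,0,0]],
    [[-0.72,-0.55,0],[0,0,0]],
    [[-0.72,-0.55,0],[0,0,0]],
    [[-0.72,-0.55,0],[0,0,0]],
  ],
)

```text
time: 23.1
ee_pos: [0.4482, -0.2817, 0.3623]
eef_rot: [-3.142, -0.001, 1.462]
wrist_force: [-0.4, 0.5, -0.2]
width: 0.0854
gripper_force: 0.0
```

```bash
python3 - <<'E'
from h import *
c=get_calibration("wrist");p,d=capture("wrist");cv2.imwrite("pics/w9.png",p)
cap(p,c,.074,.449,-.282)
plan(.449,-.282,.193)
E
```

```text
cap [ 0.4491 -0.2809] 981.0 [256. 184.]
now [ 0.4484 -0.2814  0.3623] [-1.80e+02 -3.00e-02  8.38e+01] t 23.15
[-0.003, 0.003, 0.847, 0.0]
[-0.003, 0.003, 0.847, 0.0]
```

View pics/w9.png

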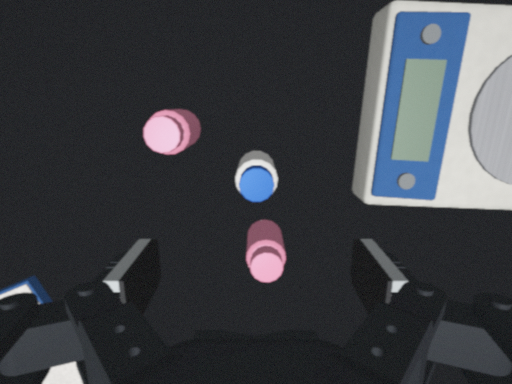

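Bottle c's blue cap is at (256,184) with pink bottles at (170,130) and (266,250). The finger line passes clear of both, and I'll open only 75% for extra room.

>>> jog_arm(
  motion=[
    [[0,0.01,0.4],[0,0,0]],
    [[0,0.01,0.8],[0,0,0]],
    [[0,0.01,0.85],[0,0,0]],
    [[0,0.01,0.85],[0,0,0]],
    [[0,0.01,0.85],[0,0,0]],
  ],
  jaw=75,
)

```text
time: 23.57
ee_pos: [0.4491, -0.2817, 0.2792]
eef_rot: [3.141, 0.0, 1.463]
wrist_force: [-0.3, 0.2, 0.4]
width: 0.0639
gripper_force: 0.0
```

>>> jog_arm(
  motion=[
    [[0,0,0.3],[0,0,0]],
    [[0,0,0.6],[0,0,0]],
    [[0,0,0.83],[0,0,0]],
    [[0,0,0.83],[0,0,0]],
    [[0,0,0.83],[0,0,0]],
  ],
)

```text
time: 23.98
ee_pos: [0.4489, -0.2824, 0.1965]
eef_rot: [3.141, 0.0, 1.462]
wrist_force: [0.2, -0.2, 0.5]
width: 0.0639
gripper_force: 0.0
```

>>> jog_arm(
  motion=[
    [[0,0,0],[0,0,0]],
    [[0,0,0],[0,0,0]],
    [[0,0,0],[0,0,0]],
    [[0,0,0],[0,0,0]],
    [[0,0,0],[0,0,0]],
  ],
  jaw=28,
  grip_force=30,
)

```text
time: 24.4
ee_pos: [0.449, -0.2828, 0.1976]
eef_rot: [3.138, 0.002, 1.462]
wrist_force: [-1.6, 1.0, 7.4]
width: 0.0373
gripper_force: 29.5
```

>>> jog_arm(
  motion=[
    [[0,0,0],[0,0,0]],
    [[0,0,0],[0,0,0]],
    [[0,0,0],[0,0,0]],
    [[0,0,0],[0,0,0]],
    [[0,0,0],[0,0,0]],
  ],
)

```text
time: 24.82
ee_pos: [0.4491, -0.2828, 0.1976]
eef_rot: [3.138, 0.002, 1.462]
wrist_force: [-2.0, 0.3, 6.4]
width: 0.0369
gripper_force: 29.5
```

>>> jog_arm(
  motion=[
    [[0,0,-0.2],[0,0,0]],
    [[0,0,-0.4],[0,0,0]],
    [[0,0,-0.7],[0,0,0]],
    [[0,0,-1],[0,0,0]],
    [[0,0,-1],[0,0,0]],
  ],
)

```text
time: 25.23
ee_pos: [0.4492, -0.2829, 0.3023]
eef_rot: [3.133, 0.004, 1.462]
wrist_force: [1.0, 0.1, -0.0]
width: 0.0369
gripper_force: 30.8
```

>>> jog_arm(
  motion=[
    [[0,0,-0.3],[0,0,0]],
    [[0,0,-0.6],[0,0,0]],
    [[0,0,-0.7],[0,0,0]],
    [[0,0,-0.7],[0,0,0]],
    [[0,0,-0.7],[0,0,0]],
  ],
)

```text
time: 25.65
ee_pos: [0.4484, -0.2824, 0.3649]
eef_rot: [3.14, 0.001, 1.462]
wrist_force: [0.4, -0.3, -2.4]
width: 0.0368
gripper_force: 30.8
```

```bash
python3 - <<'E'
from h import *
plan(.5,.075,.37);plan(.652,.0745,.37)
E
```

```text
now [ 0.4484 -0.2824  0.3649] [1.7994e+02 3.0000e-02 8.3750e+01] t 25.65
[0.902, 0.031, -0.013, -0.0]
[0.902, 0.031, -0.013, -0.0]
[0.902, 0.031, -0.013, -0.0]
[0.902, 0.032, -0.013, -0.0]
now [ 0.4484 -0.2824  0.3649] [1.7994e+02 3.0000e-02 8.3750e+01] t 25.65
[0.942, 0.409, -0.013, -0.0]
[0.942, 0.409, -0.013, -0.0]
[0.942, 0.409, -0.013, -0.0]
[0.942, 0.409, -0.013, -0.0]
```

>>> jog_arm(
  motion=[
    [[0.3,0.1,0],[0,0,0]],
    [[0.6,0.25,0],[0,0,0]],
    [[0.94,0.41,0],[0,0,0]],
    [[0.94,0.41,0],[0,0,0]],
    [[0.94,0.41,0],[0,0,0]],
  ],
)

```text
time: 26.07
ee_pos: [0.4998, -0.1918, 0.3627]
eef_rot: [-3.139, -0.001, 1.465]
wrist_force: [-0.1, -0.4, -1.0]
width: 0.0368
gripper_force: 30.8
```

>>> jog_arm(
  motion=[
    [[0.3,0.1,0],[0,0,0]],
    [[0.6,0.25,0],[0,0,0]],
    [[0.94,0.41,0],[0,0,0]],
    [[0.94,0.41,0],[0,0,0]],
    [[0.94,0.41,0],[0,0,0]],
  ],
)

```text
time: 26.48
ee_pos: [0.5505, -0.1039, 0.3632]
eef_rot: [-3.139, 0.0, 1.463]
wrist_force: [1.0, -0.5, -0.6]
width: 0.0369
gripper_force: 30.8
```

>>> jog_arm(
  motion=[
    [[0.3,0.1,0],[0,0,0]],
    [[0.6,0.25,0],[0,0,0]],
    [[0.94,0.41,0],[0,0,0]],
    [[0.94,0.41,0],[0,0,0]],
    [[0.94,0.41,0],[0,0,0]],
  ],
)

```text
time: 26.9
ee_pos: [0.6015, -0.0156, 0.3635]
eef_rot: [-3.14, 0.001, 1.462]
wrist_force: [-0.1, -0.5, -0.8]
width: 0.037
gripper_force: 30.8
```

>>> jog_arm(
  motion=[
    [[0.3,0.1,0],[0,0,0]],
    [[0.6,0.25,0],[0,0,0]],
    [[0.92,0.41,0],[0,0,0]],
    [[0.92,0.41,0],[0,0,0]],
    [[0.92,0.41,0],[0,0,0]],
  ],
)

```text
time: 27.32
ee_pos: [0.6523, 0.0709, 0.3635]
eef_rot: [-3.14, 0.001, 1.462]
wrist_force: [-0.3, -0.2, -1.0]
width: 0.037
gripper_force: 30.9
```

```bash
python3 - <<'E'
from h import *
c=get_calibration("wrist");p,d=capture("wrist");cv2.imwrite("pics/w10.png",p)
s=state();x,y,z=s["ee_pos"];cap(p,c,z-.1976+.074,x,y)
plan(.6525,.073,.2075)
E
```

```text
cap [0.6529 0.0766] 6332.0 [255. 291.]
now [0.6519 0.0701 0.364 ] [-1.7992e+02  5.0000e-02  8.3700e+01] t 27.37
[0.015, 0.001, 0.782, -0.002]
[0.015, 0.001, 0.782, -0.002]
```

View pics/w10.png

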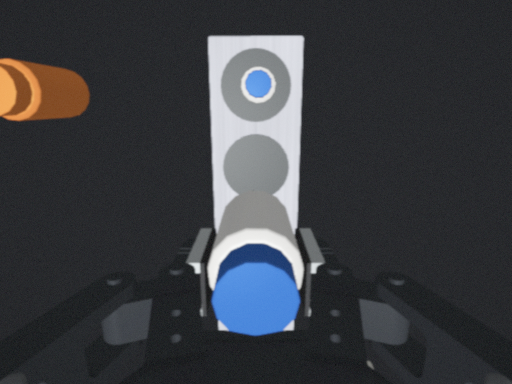

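Bottle c is held upright at (255,291), disc_2 is free at (256,165), and d is in the middle of disc_1 at (257,84). I'll lower.

>>> jog_arm(
  motion=[
    [[0.02,0,0.3],[0,0,0]],
    [[0.02,0,0.6],[0,0,0]],
    [[0.02,0,0.9],[0,0,0]],
    [[0.02,0,0.9],[0,0,0]],
    [[0.02,0,0.9],[0,0,0]],
  ],
)

```text
time: 27.78
ee_pos: [0.6513, 0.0717, 0.2741]
eef_rot: [-3.139, 0.001, 1.46]
wrist_force: [-0.2, -0.2, -0.1]
width: 0.0372
gripper_force: 30.9
```

>>> jog_arm(
  motion=[
    [[0,0,0.2],[0,0,0]],
    [[0,0,0.4],[0,0,0]],
    [[0,0,0.55],[0,0,0]],
    [[0,0,0.64],[0,0,0]],
    [[0,0,0.64],[0,0,0]],
  ],
)

```text
time: 28.2
ee_pos: [0.6522, 0.0728, 0.211]
eef_rot: [-3.141, 0.0, 1.461]
wrist_force: [-1.0, -0.2, -1.0]
width: 0.0368
gripper_force: 31.0
```

>>> jog_arm(
  motion=[
    [[0,0,0.01],[0,0,0]],
    [[0,0,0.01],[0,0,0]],
    [[0,0,0.01],[0,0,0]],
    [[0,0,0.01],[0,0,0]],
    [[0,0,0.01],[0,0,0]],
  ],
)

```text
time: 28.62
ee_pos: [0.6524, 0.0736, 0.2104]
eef_rot: [3.141, -0.0, 1.462]
wrist_force: [-1.1, -0.3, -0.9]
width: 0.0373
gripper_force: 31.0
```

>>> jog_arm(
  motion=[
    [[-0.01,0,0.01],[0,0,0]],
    [[-0.01,0,0.02],[0,0,0]],
    [[-0.01,0,0.03],[0,0,0]],
    [[-0.01,0,0.03],[0,0,0]],
    [[-0.01,0,0.03],[0,0,0]],
  ],
)

```text
time: 29.03
ee_pos: [0.6521, 0.0726, 0.2067]
eef_rot: [-3.142, 0.0, 1.462]
wrist_force: [0.2, 0.3, -0.2]
width: 0.0367
gripper_force: 31.0
```

>>> jog_arm(
  motion=[
    [[0,0,0.01],[0,0,0]],
    [[0,0,0.01],[0,0,0]],
    [[0,0,0.01],[0,0,0]],
    [[0,0,0.01],[0,0,0]],
    [[0,0,0.01],[0,0,0]],
  ],
)

```text
time: 29.45
ee_pos: [0.6521, 0.0727, 0.2066]
eef_rot: [3.141, -0.0, 1.462]
wrist_force: [-2.9, 0.3, 6.8]
width: 0.037
gripper_force: 31.7
```

Contact with the disc. I'll release and back off to the robot side so the cameras see.

>>> jog_arm(
  motion=[
    [[0,0,0],[0,0,0]],
    [[0,0,0],[0,0,0]],
    [[0,0,0],[0,0,0]],
    [[0,0,0],[0,0,0]],
    [[0,0,0],[0,0,0]],
  ],
  jaw=90,
)

```text
time: 29.87
ee_pos: [0.6521, 0.0726, 0.2055]
eef_rot: [-3.141, 0.0, 1.462]
wrist_force: [-0.1, -0.0, 0.1]
width: 0.0772
gripper_force: 0.0
```

>>> jog_arm(
  motion=[
    [[0,0,-0.15],[0,0,0]],
    [[0,0,-0.4],[0,0,0]],
    [[0,0,-0.7],[0,0,0]],
    [[0,0,-1],[0,0,0]],
    [[0,0,-1],[0,0,0]],
  ],
)

```text
time: 30.28
ee_pos: [0.6528, 0.0727, 0.3126]
eef_rot: [3.133, -0.002, 1.462]
wrist_force: [1.3, 0.1, 1.4]
width: 0.0769
gripper_force: 0.0
```

>>> jog_arm(
  motion=[
    [[0,0,-0.4],[0,0,0]],
    [[0,0,-0.8],[0,0,0]],
    [[0,-0.3,-0.8],[0,0,0]],
    [[0,-0.6,-0.8],[0,0,0]],
    [[0,-0.6,-0.8],[0,0,0]],
  ],
)

```text
time: 30.7
ee_pos: [0.5893, 0.0795, 0.3864]
eef_rot: [-3.14, -0.0, 1.462]
wrist_force: [-0.8, -0.5, -0.7]
width: 0.0769
gripper_force: 0.0
```

>>> jog_arm(
  motion=[
    [[0,-0.3,0],[0,0,0]],
    [[0,-0.6,0],[0,0,0]],
    [[0,-1,0],[0,0,0]],
    [[0,-1,0],[0,0,0]],
    [[0,-1,0],[0,0,0]],
  ],
)

```text
time: 31.12
ee_pos: [0.4916, 0.0902, 0.3862]
eef_rot: [3.14, -0.0, 1.462]
wrist_force: [-0.8, -0.2, 0.6]
width: 0.0768
gripper_force: 0.0
```

>>> jog_arm(
  motion=[
    [[0,-0.3,0],[0,0,0]],
    [[0,-0.6,0],[0,0,0]],
    [[0,-1,0],[0,0,0]],
    [[0,-1,0],[0,0,0]],
    [[0,-1,0],[0,0,0]],
  ],
)

```text
time: 31.53
ee_pos: [0.3933, 0.1011, 0.3865]
eef_rot: [3.139, -0.001, 1.462]
wrist_force: [0.2, 0.9, -0.1]
width: 0.077
gripper_force: 0.0
```

```bash
python3 - <<'E'
from h import *
ct=get_calibration("top");p,d=capture("top");cv2.imwrite("pics/top9.png",p)
for z,x,y in((.063,.662,.1535),(.083,.6535,.0745),(.105,.645,-.005),(.129,.6355,-.085)):
    cap(p,ct,z,x,y)
s,_=capture("scene");cv2.imwrite("pics/fin.png",np.vstack([cv2.resize(p[90:280,80:420],None,fx=1.7,fy=1.7),cv2.resize(s[60:340,60:440],(578,270))]))
E
```

```text
cap [0.6634 0.152 ] 52.5 [185. 145.]
cap [0.6528 0.0751] 102.5 [216. 147.]
cap [ 0.645  -0.0058] 178.5 [249. 149.]
cap [ 0.6351 -0.0846] 295.5 [284. 151.]
```

View pics/fin.png

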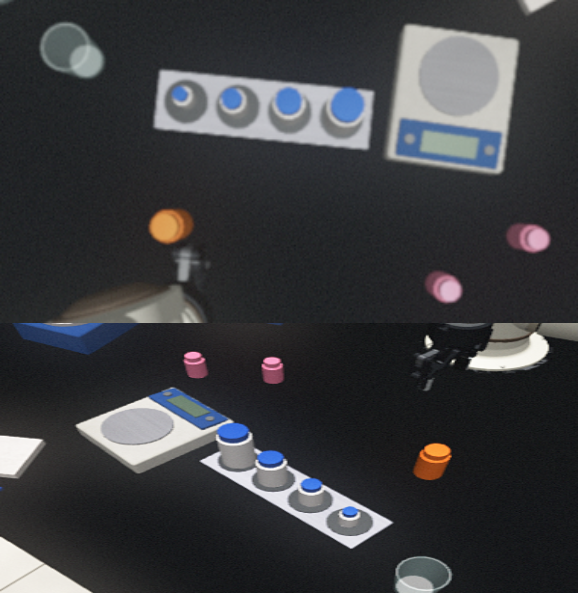

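All four bottles stand upright on their discs, largest next to the balance, with cap pixels in the top half at (347,103), (288,100), (232,98) and (180,94). Each is within about 2 mm of its disc centre in the top view. The beaker and the look-alikes have not moved.

```bash
python3 -c "
from workcell import *
print(sign_off())"
```

```text
the job is handed in; nothing more can be done
None
```

The job is handed in at about 32 s: the four bottles stand upright and released on discs 4 to 1, largest next to the balance, each within about 2–3 mm of its disc centre, and the beaker was not touched.

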